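# Find the craft box with the worn lid hinge

## Robot

A 6-joint arm with a two-finger parallel gripper is mounted at the origin on the work surface. World frame = base frame: x ahead of the robot, y to its left, z up, the work surface at z = 0. Lengths are in mm, angles in rad, forces in N, time in s.
With the tool pointing down it reaches from about 400 to 925 mm from the base axis. Payload 3.4 kg.
Tool frame: the origin (TCP) lies on the centre line of the jaws, within the pads' length; the fingertips stand 11 mm ahead of it and the grasp point (between the pads) lies 8 mm behind it; z points along the fingers, y is the line along which they close (so a half turn about z gives the same grasp; the last joint's range is limited). The gripper opens to 85 mm and grips with 20 to 120 N. Pads are 22 mm wide; open, the fingers measure 114 mm over their backs; the gripper's body (76 mm by 85 mm) begins 54 mm behind the grasp point. The pads swing forward as they close: fully open they stand 13 mm farther back than shut.
Start: joints at [-1.315, 0.307, 1.506, -0, 1.328, -0.073], TCP at [186.192, -544.025, 242.305] pointing down, gripper open.
Joint ranges: [-3.12, 3.12], [-1.05, 2.28], [0.14, 2.33], [-1.42, 4.57], [0.1, 2.73], [-2.68, 2.68]. Speed limits (rad/s): [2.57, 2.57, 3.14, 3.14, 3.14, 3.14].

## Interface

Orientations are given as a rotation vector (axis times angle).
In Python, from station import env, monitor, get_image, camera_params, order gives the robot as it stands. Calls block until the motion is done:
- env.reach(position, orientation): joint-space move of the TCP to a pose.
- env.move_l(position, frame=None, velocity=150): straight line of the TCP; frame=None keeps the orientation; velocity is the mean speed in mm/s.
- env.move_joints(angles): joint-space move.
- env.move_gripper(opening): finger opening in mm; the grip force is fixed at half the most; returns when the fingers have stopped.
- env.pause(seconds).
- env.inverse_kinematics(position, orientation): joint angles nearest the present ones, or None.
- monitor.state(): the state.
- get_image(name): name is "side" or "top" or "wrist"; returns (picture, depth): 384x512x3 uint8, red, green, blue; 384x512 float32, mm along the optical axis (not along the pixel's ray), 0 where there is no reading.
- camera_params(name): a dict with "camera_matrix" (3x3 intrinsics, pixels), "R" (3x3) and "t" (3): a world point X has camera coordinates R X + t. Camera axes: x right, y down, z forward; pixel columns grow to the right and rows downward; lengths in mm; the calibration is good to about 2 mm. The wrist camera is an equidistant fisheye: a pixel r from the principal point sees the ray r / f radians off the axis. A picture is of the moment at which its call begins: read the wrist's pose just before it. camera_params takes no time and is no camera call; for the wrist camera it gives the pose at the moment of the call.
A pose or a line that the arm cannot do raises env.PlanningError and nothing moves.
- order.job_done(): hands the job in; it is judged then, once.
The state is a dict: "time_s": time; "q": joint angles; "joint_vel": joint speeds; "joint_torque": joint torques, N m; "eef_pos": TCP position; "tool_rot": TCP orientation; "contact_force": force on the tool from outside, world axes, zero at the start; "wrist_torque": the same for the moment, N m; "finger_gap": finger opening in mm; "finger_force": force on a finger pad.
Only numpy, scipy, OpenCV 4.12 (cv2) and the standard library are available. Lean on these libraries where they do the work, as an engineer would, in place of code of your own. Each camera call takes 0.05 s, during which the arm holds its last target. There are 200 camera calls.

## Task

One of the two plywood craft boxes has a worn lid hinge: both lids stay up on their own, but the worn one gives way under a light push while the sound one does not budge. Lift a lid by its handle to about a third open (30 to 35 degrees), let go and see that it stays, then with shut fingertips push down on the rounded front edge with about 5 N for a moment, never more than 12 N on the board, to find out which it is, trying the other lid too if the first gives way. Finish with the sound lid, once it has passed this test, standing a third open by itself and the worn one fully shut, and leave the bottle, brush jar and ornament where they are.

Things in the scene. Friction and masses are not known exactly. Their poses are not given: they have to be found in the camera images.
- lid_a (a joint): Opening angle of the lid of craft box a, rad: 0 shut, grows as its front edge (robot's side) swings up about the hinge at the back; stop at 1.5; 0.57 is a third open (33 degrees). Friction hinge, no spring. One box's hinge is worn, which is not told; either may stand left or right. Lifting by the handle takes up to 18 N (sound) or 7 N (worn). Below about 0.4 the worn lid may sink shut by itself.
- hinge_a (a point): Point on the hinge axis of box a, at the middle of the lid's width, 100.5 mm above the table. Part of the lid, its axes turn with it: y along the hinge axis; with the lid shut z is up and x points from the front edge to the hinge. The box is fixed, 180 x 180 mm, 100 mm tall, its rear face at the hinge.
- grip_a: Steel bar handle on the lid of box a; origin at the bar's centre, the place to pinch. The bar is 11 mm thick, 100 mm long, parallel to the hinge axis (its y), its centre line 35 mm from the lid's outer face on two end posts. In the lid's axes it lies 145 mm in front of the hinge axis and 45 mm above it. Its axes turn with the lid.
- edge_a (a point): Where to press: crest, at mid-width, of the 14 mm thick round steel tube along the front edge of the lid of box a; in the lid's axes 183 mm in front of the hinge axis, 13 mm above it, 7 mm above the tube's centre. Pressed along its swing (square to the board) at a third open, the worn lid gives way at 1 to 4 N, the sound one not below 9 N; straight down takes more as fingertips rub (friction 0.6).
- panel_a: The plywood lid board of box a with its front edge tube, without the handle: 180 x 180 x 10 mm, 0.30 to 0.40 kg. Origin on the hinge axis at mid-width, axes as point hinge_a.
- lid_b (a joint): Opening angle of the lid of craft box b, rad: 0 shut, grows as its front edge (robot's side) swings up about the hinge at the back; stop at 1.5; 0.57 is a third open (33 degrees). Friction hinge, no spring. One box's hinge is worn, which is not told; either may stand left or right. Lifting by the handle takes up to 18 N (sound) or 7 N (worn). Below about 0.4 the worn lid may sink shut by itself.
- hinge_b (a point): Point on the hinge axis of box b, at the middle of the lid's width, 100.5 mm above the table. Part of the lid, its axes turn with it: y along the hinge axis; with the lid shut z is up and x points from the front edge to the hinge. The box is fixed, 180 x 180 mm, 100 mm tall, its rear face at the hinge.
- grip_b: Steel bar handle on the lid of box b; origin at the bar's centre, the place to pinch. The bar is 11 mm thick, 100 mm long, parallel to the hinge axis (its y), its centre line 35 mm from the lid's outer face on two end posts. In the lid's axes it lies 145 mm in front of the hinge axis and 45 mm above it. Its axes turn with the lid.
- edge_b (a point): Where to press: crest, at mid-width, of the 14 mm thick round steel tube along the front edge of the lid of box b; in the lid's axes 183 mm in front of the hinge axis, 13 mm above it, 7 mm above the tube's centre. Pressed along its swing (square to the board) at a third open, the worn lid gives way at 1 to 4 N, the sound one not below 9 N; straight down takes more as fingertips rub (friction 0.6).
- panel_b: The plywood lid board of box b with its front edge tube, without the handle: 180 x 180 x 10 mm, 0.30 to 0.40 kg. Origin on the hinge axis at mid-width, axes as point hinge_b.
- paint: Bystander: upright closed yellow paint bottle, 40 mm diameter, 95 mm tall; origin at the centre of its underside.
- brushes: Bystander: clear jar with paint brushes, 64 mm diameter, jar 90 mm tall, brushes to about 190 mm; origin at the centre of its underside.
- ornament: Bystander: small terracotta bell-shaped ornament, 64 mm diameter, 42 mm tall; origin at the centre of its underside.

How it is judged:
By the outcome, as a careful person would: the job done as asked, in the order asked, and still so for the second after the job is handed in, with the robot touching nothing.
It also fails if it takes over 72 s, if anything falls off the work surface, if the arm or the gripper's body presses on something with over 40 N, if the wrist force passes 120 N, or if a joint passes its speed limit or range.

## Working session

There is one attempt and no reset: what is moved stays moved. The work goes in short steps, each a Python script; the robot and the scene stay as the last script left them, time stands still between calls to the robot, and variables do not carry over. Pictures are saved under pics/ and viewed, at most 10 in all, crops included, and the job is handed in when it is done.

```bash
ls; mkdir -p pics; python3 - <<'E'
from station import env, monitor, get_image, camera_params
import cv2,numpy as np
for n in ("top","side"):
    im,d=get_image(n); cv2.imwrite(f"pics/{n}0.png",im[:,:,::-1]); np.savez(f"{n}0.npz",im=im,d=d)
    p=camera_params(n); print(n,p, (d>0).mean())
print(monitor.state())
E
```

```text
pics
top {'camera_matrix': array([[463.76167321,   0.        , 246.32378288],
       [  0.        , 463.76167321, 192.65267562],
       [  0.        ,   0.        ,   1.        ]]), 'R': array([[-0.02675594, -0.99889598, -0.03861271],
       [-0.99878731,  0.02831006, -0.04027959],
       [ 0.04132825,  0.03748817, -0.99844209]]), 't': array([  27.19819069,  551.6285744 , 1048.51257705])} 0.9960225423177084
side {'camera_matrix': array([[351.0075412 ,   0.        , 257.00722586],
       [  0.        , 351.0075412 , 191.48639714],
       [  0.        ,   0.        ,   1.        ]]), 'R': array([[ 0.99382216, -0.11091542,  0.00390908],
       [-0.07454476, -0.69320014, -0.7168798 ],
       [ 0.0822228 ,  0.71215963, -0.69718583]]), 't': array([-527.09238099,  131.27526167,  688.22119642])} 0.9960581461588541
{'time_s': 0.1, 'q': array([-1.31450315e+00,  3.07505355e-01,  1.50752971e+00, -9.50012726e-06,
        1.32844787e+00, -7.35327564e-02]), 'joint_vel': array([-0.00068151, -0.00135041, -0.00318092,  0.00015054,  0.00182598,
        0.00082546]), 'joint_torque': array([ 7.44480749e-04, -4.58529460e+01, -2.52607620e+01,  8.68179427e-05,
        5.55589912e-03,  1.87098277e-05]), 'eef_pos': array([ 186.02945024, -543.42497541,  241.47397999]), 'tool_rot': array([-3.09711292e+00, -5.15438857e-01,  2.85205665e-04]), 'contact_force': array([ 0.15008413, -0.27483538,  0.45159899]), 'wrist_torque': array([ 0.02466195, -0.02799068,  0.04632765]), 'finger_force': 0.0, 'finger_gap': 85.51088576835001}
```

View pics/top0.png

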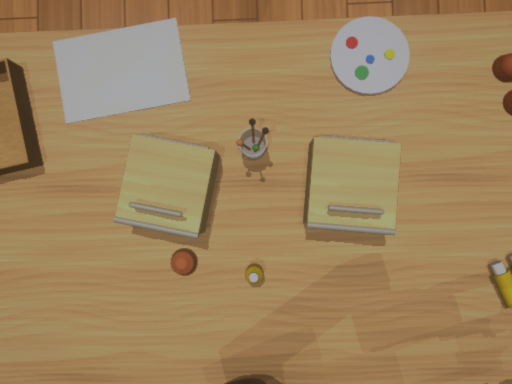

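View pics/side0.png

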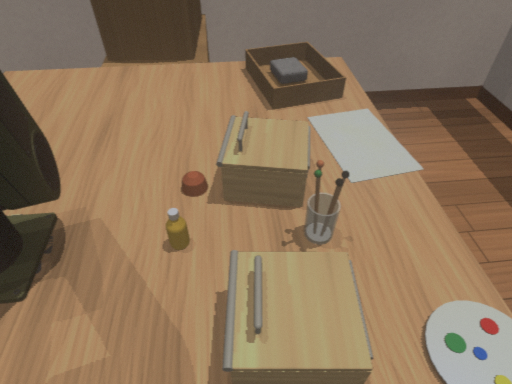

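The top view shows the left box at about (167,185) with its handle at (156,209), and the right box at (354,185) with its handle at (356,209). Both lids are shut. The ornament is at (183,262), the paint at (255,273) and the brush jar at (254,143).

```bash
cat > h.py <<'E'
import numpy as np, cv2
from scipy.spatial.transform import Rotation as R
def cloud(d,p):
    K,Rm,t=p["camera_matrix"],p["R"],p["t"]
    v,u=np.indices(d.shape); c=np.stack([(u-K[0,2])/K[0,0]*d,(v-K[1,2])/K[1,1]*d,d],-1)
    return (c-t)@Rm
E
python3 - <<'E'
from h import *
from station import camera_params
z=np.load("top0.npz");im,d=z["im"],z["d"];P=cloud(d,camera_params("top"))
H=P[...,2]; print("table z",np.median(H[300:340,100:200]))
for n,(a,b) in dict(L=(105,225),R=(295,410)).items():
    w=np.zeros(d.shape,bool); w[120:250,a:b]=1
    lid=w&(H>90)&(H<125)&(d>0); bar=w&(H>130)&(H<165)
    X=P[lid|bar]; Xl=P[lid]
    r=cv2.minAreaRect(Xl[:,:2].astype(np.float32)); print(n,"lid",r,"z",np.median(Xl[:,2]),"boxpts",cv2.boxPoints(r).round(1).tolist())
    B=P[bar]; rb=cv2.minAreaRect(B[:,:2].astype(np.float32)); print("  bar",rb,len(B),"zmax",np.percentile(B[:,2],[50,95]),"mean",B.mean(0))
for n,(u0,u1,v0,v1) in dict(orn=(165,200,245,280),paint=(240,270,258,292),br=(235,275,115,165)).items():
    q=P[v0:v1,u0:u1].reshape(-1,3); q=q[q[:,2]>15]; print(n,q.min(0).round(),q.max(0).round())
E
```

```text
table z -1.2543895406664753
L lid ((570.616455078125, 179.83395385742188), (181.64984130859375, 194.9114532470703), 77.2698745727539) z 109.76853395133917 boxpts [[455.5, 112.69999694824219], [645.7000122070312, 69.80000305175781], [685.7000122070312, 247.0], [495.6000061035156, 289.8999938964844]]
  bar ((519.036376953125, 190.7908477783203), (110.25773620605469, 10.877511024475098), 77.27818298339844) 293 zmax [149.01333118 151.96152719] mean [519.01987965 190.0942389  148.92470155]
R lid ((560.2008666992188, -213.80978393554688), (180.73135375976562, 195.33949279785156), 83.70494079589844) z 109.65256242657533 boxpts [[453.20001220703125, -292.8999938964844], [647.4000244140625, -314.29998779296875], [667.2000122070312, -134.6999969482422], [473.0, -113.30000305175781]]
  bar ((507.8496398925781, -207.623779296875), (108.07389831542969, 10.893980026245117), 83.6800765991211) 306 zmax [148.73945693 151.87770699] mean [ 507.81268165 -207.2749862   148.61987217]
orn [371. -28.  15.] [ 508.  187. 1070.]
paint [354. -28.  16.] [ 508.   18. 1070.]
br [508. -40.  15.] [ 693.   24. 1070.]
```

```bash
cat >> h.py <<'E'
from station import env, monitor, get_image, camera_params
class Lid:
    def __init__(s,bar,yaw):
        s.yaw=np.radians(yaw); e=np.array([np.cos(s.yaw),np.sin(s.yaw),0]); s.h=np.array([*bar,0])+145*e; s.h[2]=100.5
    def rot(s,th): return R.from_euler("z",s.yaw)*R.from_euler("y",th)
    def pt(s,th,p): return s.h+s.rot(th).apply(p)
    def tool(s,th,sg=1):      # fingers along -normal, closing along lid x
        M=s.rot(th).as_matrix(); y=sg*M[:,0]; z=-M[:,2]
        return R.from_matrix(np.stack([np.cross(y,z),y,z],1)).as_rotvec()
    def grip(s,th,back=0,tilt=0): # TCP for pinching the bar
        return s.pt(th,[-145,0,45])-s.rot(th+tilt).apply([0,0,8-back])
    def press(s,th,gap=0):    # TCP with shut tips 'gap' off the crest
        return s.pt(th,[-183,0,13+11+gap])
L=Lid((519.0,190.8),-12.73); Rr=Lid((507.8,-207.6),-6.3)
E
python3 - <<'E'
from h import *
for n,l in (("L",L),("R",Rr)):
  for sg in (1,-1):
    for tilt in (0,-.15,-.3):
      print(n,sg,tilt,[None if (q:=env.inverse_kinematics(l.grip(th,b,tilt),l.tool(th+tilt,sg))) is None else q.round(2).tolist() for th,b in ((0,0),(.3,0),(.6,0),(.6,50))])
E
```

```text
L 1 0 [[0.28, 0.38, 1.69, 0.0, 1.07, 0.5], [0.19, 0.49, 1.42, 0.12, 1.51, 0.38], [0.12, 0.65, 1.14, 0.2, 1.92, 0.36], [0.11, 0.66, 1.01, 0.21, 2.03, 0.37]]
L 1 -0.15 [[0.33, 0.33, 1.79, -0.1, 0.9, 0.61], [0.22, 0.42, 1.51, 0.07, 1.35, 0.42], [0.14, 0.57, 1.22, 0.16, 1.77, 0.36], [0.13, 0.57, 1.11, 0.16, 1.88, 0.37]]
L 1 -0.3 [[0.38, 0.3, 1.89, -0.26, 0.73, 0.78], [0.26, 0.35, 1.61, 0.0, 1.18, 0.48], [0.17, 0.5, 1.31, 0.11, 1.61, 0.38], [0.16, 0.48, 1.21, 0.11, 1.72, 0.38]]
L -1 0 [[0.28, 0.38, 1.69, 0.0, 1.07, -2.64], None, None, None]
L -1 -0.15 [[0.33, 0.33, 1.79, -0.1, 0.9, -2.54], None, None, None]
L -1 -0.3 [[0.38, 0.3, 1.89, -0.26, 0.73, -2.36], [0.26, 0.35, 1.61, 0.0, 1.18, -2.66], None, None]
R 1 0 [[-0.47, 0.37, 1.7, -0.0, 1.07, -0.36], [-0.4, 0.5, 1.4, -0.08, 1.53, -0.27], [-0.35, 0.67, 1.09, -0.15, 1.96, -0.26], [-0.35, 0.69, 0.96, -0.15, 2.08, -0.27]]
R 1 -0.15 [[-0.5, 0.32, 1.81, 0.07, 0.88, -0.44], [-0.42, 0.42, 1.5, -0.05, 1.36, -0.3], [-0.37, 0.59, 1.19, -0.11, 1.8, -0.26], [-0.36, 0.59, 1.07, -0.12, 1.92, -0.27]]
R 1 -0.3 [[-0.55, 0.27, 1.93, 0.2, 0.68, -0.57], [-0.45, 0.35, 1.61, -0.0, 1.18, -0.34], [-0.39, 0.51, 1.29, -0.08, 1.63, -0.27], [-0.38, 0.5, 1.18, -0.08, 1.75, -0.27]]
R -1 0 [None, None, None, None]
R -1 -0.15 [None, None, None, None]
R -1 -0.3 [[-0.55, 0.27, 1.93, 0.2, 0.68, 2.57], None, None, None]
```

```bash
cat >> h.py <<'E'
def st():
    s=monitor.state(); return f"t={s['time_s']:.2f} pos={s['eef_pos'].round(1)} F={s['contact_force'].round(1)} gap={s['finger_gap']:.1f} ff={s['finger_force']:.1f}"
def grab(l):
    env.move_gripper(45)
    env.reach(l.grip(0,90),l.tool(0)); env.move_l(l.grip(0,0),velocity=120); print("at bar",st())
    env.move_gripper(0); print("closed",st())
def swing(l,a,b,n=6,v=60):
    for th in np.linspace(a,b,n+1)[1:]:
        env.move_l(l.grip(th),l.tool(th),velocity=v); print(f"th={th:.2f}",st())
def release(l,th):
    env.move_gripper(40); print("open",st()); env.move_l(l.grip(th,60),velocity=120)
def angle(l,name="top"):
    "lid angle from the depth of the board (rear part, away from bar)"
    im,d=get_image(name); P=cloud(d,camera_params(name)).reshape(-1,3)[(d>0).ravel()]
    q=R.from_euler("z",-l.yaw).apply(P-l.h); r=np.hypot(q[:,0],q[:,2]); a=np.arctan2(q[:,2],-q[:,0])
    k=(abs(q[:,1])<80)&(r>50)&(r<175)&(a>0)&(a<1.2)
    h,e=np.histogram(a[k],60,(0,1.2)); c=e[h.argmax()]+.01; m=k&(abs(a-c)<.08)&(r<175)
    p=np.polyfit(-q[m,0],q[m,2],1); return np.arctan(p[0]),m.sum(),im
E
python3 - <<'E'
from h import *
print("angle0 L,R",angle(L)[:2],angle(Rr)[:2])
grab(Rr)
E
```

```text
angle0 L,R (np.float64(0.005488992489301813), np.int64(3781)) (np.float64(0.004794913102820296), np.int64(3981))
at bar t=3.27 pos=[ 508.3 -208.1  138. ] F=[ 0.7  0.7 -0.7] gap=44.8 ff=0.0
closed t=3.69 pos=[ 507.2 -207.7  138.4] F=[-2.6 -0.3  6.5] gap=8.9 ff=58.6
```

```bash
python3 - <<'E'
from h import *
swing(Rr,0,.57,6)
E
```

```text
th=0.09 t=4.08 pos=[ 511.  -208.1  151.1] F=[-3.7 -1.5  1.3] gap=9.0 ff=59.6
th=0.19 t=4.46 pos=[ 516.4 -208.7  164.1] F=[-3.8 -0.7  2. ] gap=9.2 ff=59.9
th=0.28 t=4.84 pos=[ 523.  -209.4  176.8] F=[-4.5 -1.3  3.3] gap=8.9 ff=60.0
th=0.38 t=5.22 pos=[ 530.8 -210.3  188.8] F=[-3.9 -0.2  3.9] gap=8.8 ff=60.2
th=0.47 t=5.61 pos=[ 539.8 -211.3  200. ] F=[-5.1 -1.2  3.1] gap=8.8 ff=60.2
th=0.57 t=5.99 pos=[ 549.7 -212.4  210.2] F=[-4.7 -0.1  2.4] gap=9.2 ff=60.2
```

```bash
python3 - <<'E'
from h import *
im,_=get_image("side"); cv2.imwrite("pics/s1.png",im[:,:,::-1])
print(angle(Rr,"side")[:2],angle(Rr)[:2],st(),Rr.grip(.57))
E
```

```text
(np.float64(0.5675223726147699), np.int64(5252)) (np.float64(0.5672685390897692), np.int64(493)) t=6.14 pos=[ 549.7 -212.4  210.2] F=[-4.4 -0.9  2.6] gap=8.8 ff=60.2 [ 550.43172529 -212.30658629  209.89698315]
```

View pics/s1.png

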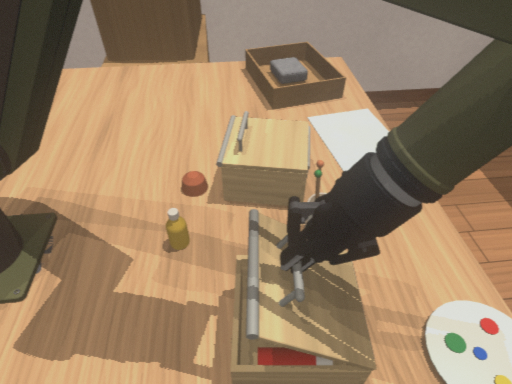

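The side view shows the near (right) lid raised with the handle in the fingers, its bar near (298,275) and the front tube near (253,270). The depth fit puts the lid at 0.567 rad. I'll let go and check that it stays.

```bash
python3 - <<'E'
from h import *
release(Rr,.57); env.pause(.5)
print(angle(Rr,"side")[:2],angle(Rr)[:2]); env.pause(.5); print(angle(Rr,"side")[:2],st())
env.move_gripper(0)
env.move_l(Rr.press(.57,70),velocity=150); env.move_l(Rr.press(.57,12),velocity=100); env.pause(.3)
n=Rr.rot(.57).apply([0,0,1])
for i in range(4): print(st(), "Fn",monitor.state()["contact_force"]@n); env.pause(.05)
E
```

```text
open t=6.54 pos=[ 551.  -212.2  209.8] F=[ 0.3 -1.  -0.6] gap=40.0 ff=0.0
(np.float64(0.5679594146785643), np.int64(6013)) (np.float64(0.5668741511124336), np.int64(494))
(np.float64(0.5676274150861961), np.int64(6018)) t=8.34 pos=[ 582.6 -215.9  260.4] F=[-0.2 -0.6 -0.8] gap=39.7 ff=0.0
t=10.24 pos=[ 518.5 -208.8  229.9] F=[ 0.6 -0.4  0.4] gap=0.1 ff=0.0 Fn 0.7034069978759604
t=10.29 pos=[ 518.4 -208.8  229.8] F=[-0.2  0.3  0.5] gap=0.0 ff=0.0 Fn 0.3186152756211669
t=10.34 pos=[ 518.3 -208.8  229.8] F=[-0.6 -0.1  0.1] gap=-0.1 ff=0.0 Fn -0.2026358328283891
t=10.39 pos=[ 518.3 -208.8  229.7] F=[ 0.1 -0.2 -0.1] gap=0.0 ff=0.0 Fn 0.014951257656088401
```

```bash
cat >> h.py <<'E'
def fn(n,k=4):
    v=[]
    for _ in range(k): v.append(monitor.state()["contact_force"]@n); env.pause(.01)
    return np.mean(v)
def press(l,th=.57,start=12,target=4.8):
    n=l.rot(th).apply([0,0,1]); f0=fn(n,10); g=start; c=None; mx=0
    while True:
        g-=1.0 if (c is None and g>4) else .35
        env.move_l(l.press(th,g),velocity=15); f=fn(n)-f0; mx=max(mx,f)
        if c is None and f>1: c=g
        if c is not None: print(f"g={g:.2f} Fn={f:.2f}",end="; ")
        if f>target: r="held"; break
        if c is not None and g<c-7: r="gave way"; break
        if g<-14: r="no contact?"; break
    if r=="held":
        for _ in range(10): env.pause(.05); print(f"hold {fn(n)-f0:.2f}",end=" ")
    print("\n",r,"g",g,"contact",c,"max",mx,st()); return r,g
E
python3 - <<'E'
from h import *
r,g=press(Rr); print(angle(Rr,"side")[:2])
E
```

```text
no contact? g -14.19999999999999 contact None max 0.8861024067071335 t=27.52 pos=[ 504.  -207.2  207.5] F=[-0.4 -0.   0.6] gap=-0.0 ff=0.3
(np.float64(0.4969520764225132), np.int64(5125))
```

It gave way with almost no force: the lid moved from 0.568 to 0.497 while following the fingertips. The right lid is therefore the worn one. I'll push it shut gently along its arc.

```bash
python3 - <<'E'
from h import *
l=Rr
for th in (.45,.4,.34,.28,.22,.16,.1,.06):
    env.move_l(l.press(th,1 if th>.4 else 0),l.tool(th),velocity=50)
    print(th,round(monitor.state()["contact_force"]@l.rot(th).apply([0,0,1]),2),st())
env.pause(.2); print(angle(l,"side")[:2],st())
E
```

```text
0.45 0.1 t=27.87 pos=[ 498.2 -206.5  203.6] F=[0.1 0.9 0.1] gap=0.4 ff=0.0
0.4 -0.17 t=28.23 pos=[ 494.  -206.1  193.6] F=[-0.   0.1 -0.2] gap=0.3 ff=0.0
0.34 0.13 t=28.60 pos=[ 488.6 -205.5  184.2] F=[ 0.3 -0.6  0. ] gap=0.1 ff=0.0
0.28 0.76 t=28.98 pos=[ 483.9 -205.   174.3] F=[ 0.7 -0.1  0.6] gap=-0.2 ff=0.0
0.22 -0.99 t=29.35 pos=[ 479.9 -204.6  164.1] F=[-0.2 -0.3 -1. ] gap=0.4 ff=0.0
0.16 0.55 t=29.73 pos=[ 476.4 -204.2  153.6] F=[0.5 0.3 0.5] gap=0.5 ff=0.0
0.1 -0.21 t=30.10 pos=[ 473.6 -203.9  142.9] F=[-0.6 -0.  -0.2] gap=0.3 ff=0.0
0.06 -0.82 t=30.40 pos=[ 471.9 -203.7  135.6] F=[ 0.5  0.4 -0.9] gap=0.1 ff=0.0
(np.float64(0.062271553414057004), np.int64(6296)) t=30.65 pos=[ 472.4 -203.8  135.7] F=[ 0.5 -1.1 -0.5] gap=-0.2 ff=0.0
```

```bash
python3 - <<'E'
from h import *
l=Rr; n=l.rot(0).apply([0,0,1])
env.move_l(l.press(.02,0),l.tool(.02),velocity=40)
g=3.0
while g>-5:
    g-=.4; env.move_l(l.press(0,g),l.tool(0),velocity=15); f=fn(n,2); print(f"{g:.1f}:{f:.1f}",end=" ")
    if f>2.5: break
print(st()); print(angle(l,"side")[:2])
env.move_l(l.press(0,90),velocity=200); print(angle(l,"side")[:2],angle(l)[:2],angle(L,"side")[:2],st())
E
```

```text
2.6:-0.2 2.2:0.4 1.8:0.2 1.4:0.1 1.0:0.1 0.6:-0.2 0.2:0.3 -0.2:2.8 t=33.12 pos=[ 470.  -203.4  124.5] F=[-0.7  0.8  3.6] gap=0.2 ff=1.4
(np.float64(0.005305270882540635), np.int64(6337))
(np.float64(0.003786426488607458), np.int64(7319)) (np.float64(0.006055649956557924), np.int64(3164)) (np.float64(0.00850793458550957), np.int64(1027)) t=33.92 pos=[ 468.8 -202.8  212.7] F=[ 0.7 -0.8 -0.5] gap=-0.3 ff=0.0
```

```bash
python3 - <<'E'
from h import *
l=L
env.reach([480,0,300],R.from_euler("z",.15).apply(l.tool(0)) if False else l.tool(0))
grab(l); swing(l,0,.57,4,v=80)
print(angle(l,"side")[:2])
E
```

```text
at bar t=37.04 pos=[519.7 190.6 138.3] F=[ 0.3  0.4 -0.3] gap=44.9 ff=0.0
closed t=37.46 pos=[519.1 191.1 138.4] F=[-1.6  0.5  6.7] gap=8.8 ff=58.5
th=0.14 t=37.88 pos=[525.  189.7 156.9] F=[-1.4  1.8 -1.7] gap=8.9 ff=60.2
th=0.28 t=38.29 pos=[533.8 187.6 175.6] F=[-2.5  3.4 -4.3] gap=8.8 ff=60.3
th=0.43 t=38.71 pos=[545.4 185.  193.1] F=[-4.3  3.  -5.6] gap=9.0 ff=60.4
th=0.57 t=39.12 pos=[559.1 181.9 208.8] F=[-6.1  3.9 -3.9] gap=8.9 ff=60.5
(np.float64(0.5528131481391092), np.int64(1653))
```

```bash
python3 - <<'E'
from h import *
l=L
release(l,.57); env.pause(.3)
a1=angle(l,"side")[:2]; env.pause(.6); a2=angle(l,"side")[:2]; print(a1,a2,angle(l)[:2],st())
env.move_gripper(0)
th=.56
env.move_l(l.press(th,60),l.tool(th),velocity=180); env.move_l(l.press(th,4),velocity=100); env.pause(.3)
n=l.rot(th).apply([0,0,1]); f0=fn(n,8); g=4.; print("f0",f0,st()); F=[]
while g>-9:
    g-=.3; env.move_l(l.press(th,g),velocity=20); f=fn(n,3)-f0; F.append((round(g,1),round(f,2)))
    if f>4.3: break
for _ in range(6): F.append(round(fn(n,4)-f0,2))
print(F,st()); print(angle(l,"side")[:2])
E
```

```text
open t=39.58 pos=[561.3 181.1 210.4] F=[ 0.4  0.4 -0.4] gap=39.9 ff=0.0
(np.float64(0.5529771537147526), np.int64(1766)) (np.float64(0.5542412827241029), np.int64(1777)) (np.float64(0.5514936751381277), np.int64(519)) t=41.27 pos=[592.4 174.2 260.4] F=[-0.  -0.2  0.2] gap=40.0 ff=0.0
f0 -0.1508396750783307 t=43.20 pos=[524.  189.7 221.7] F=[-0.6 -0.1  0.2] gap=-0.0 ff=0.0
[(3.7, np.float64(0.46)), (3.4, np.float64(-0.07)), (3.1, np.float64(-0.36)), (2.8, np.float64(-0.06)), (2.5, np.float64(-0.16)), (2.2, np.float64(0.22)), (1.9, np.float64(-0.13)), (1.6, np.float64(0.14)), (1.3, np.float64(0.25)), (1.0, np.float64(0.47)), (0.7, np.float64(0.25)), (0.4, np.float64(-0.04)), (0.1, np.float64(-0.05)), (-0.2, np.float64(0.68)), (-0.5, np.float64(-0.21)), (-0.8, np.float64(0.31)), (-1.1, np.float64(-0.09)), (-1.4, np.float64(0.08)), (-1.7, np.float64(0.39)), (-2.0, np.float64(1.66)), (-2.3, np.float64(4.69)), np.float64(4.37), np.float64(5.03), np.float64(4.66), np.float64(4.98), np.float64(5.35), np.float64(5.44)] t=49.17 pos=[520.7 190.4 216.5] F=[ 2.1 -1.8  5.4] gap=0.0 ff=2.8
(np.float64(0.5564452370642577), np.int64(1652))
```

The left lid holds at about 5 N without moving. I'll retreat and check the final state.

```bash
python3 - <<'E'
from h import *
l=L
env.move_l(l.press(.56,60),velocity=150)
p=monitor.state()["eef_pos"]; env.move_l([p[0]-60,p[1]-60,340],velocity=200)
env.reach([450,-10,400],l.tool(0)); env.pause(.3)
for n in ("side","top"): print(n,"L",angle(L,n)[:2],"R",angle(Rr,n)[:2])
im,_=get_image("side"); cv2.imwrite("pics/s2.png",im[:,:,::-1]); print(st())
E
```

```text
side L (np.float64(0.5537426631926584), np.int64(1768)) R (np.float64(0.0032386432264798564), np.int64(7326))
top L (np.float64(0.5536080750306629), np.int64(3378)) R (np.float64(0.0034101324122307146), np.int64(3977))
t=51.71 pos=[450.3  -9.9 399.6] F=[0.5 0.1 0.1] gap=0.2 ff=0.0
```

View pics/s2.png

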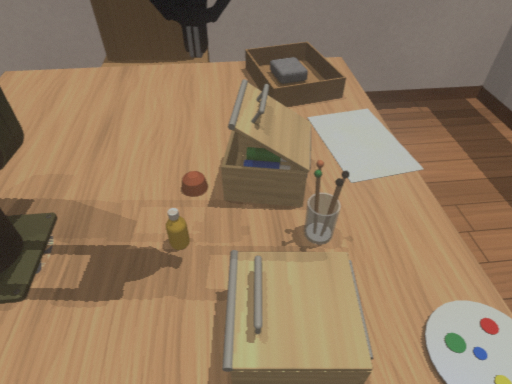

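The left lid stands open at (270,120), about 0.554 rad or 31.7°, and the right lid is shut at (295,310). The bottle (178,230), jar (320,220) and ornament (195,183) have not moved, and the arm is clear.

```bash
python3 -c "
from station import order; print(order.job_done())"
```

```text
the job is handed in; nothing more can be done
None
```

Job handed in at about 52 s: the left lid is the sound one (it held about 5 N without moving) and stands open at about 32°, the right lid is the worn one (it gave way under less than 1 N) and is fully shut, and the bottle, brush jar and ornament were not moved.

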